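# Put four mixed-up reagents back on their own spill dishes

## Task

The three reagent bottles and the foil-wrapped beaker are all standing in one another's spill dishes. Rearrange them so that each stands upright in the middle of its own dish: the red-capped bottle in the red dish, the blue-capped bottle in the blue dish, the black-capped brown bottle in the black dish and the foil beaker in the green dish, parking one on the free bench while you swap. Set everything down rather than dropping it, do not tip anything over, and leave the yellow tube block and the timer where they are.

Things in the scene. Friction and masses are not known exactly. Their poses are not given: they have to be found in the camera images.
- red_bottle_mid (a point): white reagent bottle with a RED screw cap; round body 42 mm in diameter and 50 mm tall, cap 25 mm in diameter, 78 mm tall in all. Loose, stands upright at the start in a dish that is not its own. The point is on its axis, half-way up (39.0 mm over its foot); z along the axis upward.
- blue_bottle_mid (a point): clear/whitish reagent bottle with a LIGHT BLUE screw cap; round body 48 mm in diameter and 58 mm tall, cap 29 mm in diameter, 90 mm tall in all. Loose, stands upright at the start in a dish that is not its own. The point is on its axis, half-way up (45.0 mm over its foot); z along the axis upward.
- black_bottle_mid (a point): brown (amber) reagent bottle with a BLACK screw cap; round body 44 mm in diameter and 54 mm tall, cap 26 mm in diameter, 85 mm tall in all. Loose, stands upright at the start in a dish that is not its own. The point is on its axis, half-way up (42.5 mm over its foot); z along the axis upward.
- foil_beaker_mid (a point): beaker wrapped all over in crinkled SILVER foil; round, 61 mm in diameter over its whole height of 84 mm. Loose, stands upright at the start in a dish that is not its own. The point is on its axis, half-way up (42.0 mm over its foot); z along the axis upward.
- dish_red: round shallow spill dish of RED plastic, home of the red-capped bottle; fixed to the bench, 97 mm across, flat floor 3 mm above the bench and 84 mm across inside, rim 9 mm above the bench. Origin at its centre, on the bench surface (z = 0).
- dish_blue: round shallow spill dish of BLUE plastic, home of the blue-capped bottle; fixed to the bench, 97 mm across, flat floor 3 mm above the bench and 84 mm across inside, rim 9 mm above the bench. Origin at its centre, on the bench surface (z = 0).
- dish_black: round shallow spill dish of BLACK plastic, home of the black-capped brown bottle; fixed to the bench, 97 mm across, flat floor 3 mm above the bench and 84 mm across inside, rim 9 mm above the bench. Origin at its centre, on the bench surface (z = 0).
- dish_green: round shallow spill dish of GREEN plastic, home of the foil-wrapped beaker; fixed to the bench, 97 mm across, flat floor 3 mm above the bench and 84 mm across inside, rim 9 mm above the bench. Origin at its centre, on the bench surface (z = 0).
- tube_block_mid (a point): bystander: yellow-orange tube block, 77 x 129 x 50 mm high, long side along its y, loose on the bench behind the dishes; the point is its centre. Leave it where it is.
- bench_timer_mid (a point): bystander: small flat white bench timer with coloured buttons, 62 x 68 x 18 mm high, loose on the bench on the robot's side of the dishes; the point is its centre. Leave it where it is. Apart from it, the strip of bench between x = 0.38 and the dishes, from y = -0.32 to y = 0.25, is empty. (Not listed and not to be touched: the grey vortex mixer at the back left, which is taller than the bottles, the spare brown bottle beyond it, and the blue box at the right.)

How it is judged:
By the outcome, as a careful person would: the job done as asked, in the order asked, and still so for the second after the job is handed in, with the robot touching nothing.
It also fails if it takes over 115 s, if anything falls off the work surface, if the arm or the gripper's body presses on something with over 40 N, if the wrist force passes 120 N, or if a joint passes its speed limit or range.

## Robot

A 6-joint arm with a two-finger parallel gripper is mounted at the origin on a cart in front of the work surface, level with it; the furniture and walls round the work are solid. World frame = base frame: x ahead of the robot, y to its left, z up, the work surface at z = 0. Lengths are in m, angles in rad, forces in N, time in s.
With the tool pointing down it reaches from about 0.375 to 0.975 m from the base axis. Payload 3.8 kg.
Tool frame: the origin (TCP) lies midway between the tips of the shut fingers; the grasp point (between the pads) lies 19 mm behind it; z points along the fingers, y is the line along which they close (so a half turn about z gives the same grasp; the last joint's range is limited). The gripper opens to 85 mm and grips with 20 to 120 N. Pads are 22 mm wide; open, the fingers measure 114 mm over their backs; the gripper's body (76 mm by 85 mm) begins 54 mm behind the grasp point. The pads swing forward as they close: fully open they stand 13 mm farther back than shut.
Start: joints at [1.064, 0.264, 1.604, -0, 1.274, -0.037], TCP at [0.306, 0.602, 0.231] pointing down, gripper open.
Joint ranges: [-2.63, 2.63], [-0.94, 2.18], [0.31, 2.57], [-1.31, 4.45], [0, 2.66], [-2.55, 2.55]. Speed limits (rad/s): [2.57, 2.57, 3.14, 3.14, 3.14, 3.14].

## Interface

Orientations are given as a rotation vector (axis times angle).
In Python, from workcell import bot gives the robot as it stands.
- The arm moves only by the tool jog_arm, never from a script. Its argument "motion" is a list of rows, each a list of 5 numbers: the opening, from -1 (shut) to 1 (fully open), then the shift along the tool's x, y, z in mm, then the turn about the tool's z in degrees. In form: [[claw, x, y, z, twist], ...]. A call has 1 to 10 rows; each row shifts and turns the commanded pose from where the row before left it, along the tool's axes as they then stand; what a row does not reach is not made up. A row lasts 1/12 s, in which the tool goes at most 41.7 mm and 7.16 degrees, less where a joint would pass 70% of its speed; a pose out of reach is approached as far as the arm can. A call with a gripper value outside its range is refused whole. The fingers move at their own pace and stop on an object; "force" is the grip in N (left out, the last holds). Time passes only in rows, so rows that do not move let the fingers close. It gives the time, the measured TCP pose, the force, the opening and the grip force at its end, in the units of the state.
- bot.read_state(): the state, without advancing time (a new reading comes with each control period).
- bot.read_camera(name): name is "scene" or "top" or "wrist"; returns (picture, depth): 480x640x3 uint8, red, green, blue; 480x640 float32, m along the optical axis (not along the pixel's ray), 0 where there is no reading.
- bot.get_calibration(name): a dict with "vfov" (degrees; the focal length in pixels is half the picture's height over the tangent of half this angle, whatever the lens; pixels are square), "cx", "cy" (the principal point, pixels), "dist" ([k1, k2, p1, p2, k3] as OpenCV has them; the pictures are not rectified), "rvec" (rotation vector, rad) and "tvec" (3), from world to camera coordinates, as OpenCV has them; the wrist camera has in their place "tool_from_camera" (4x4, takes a point from camera to tool coordinates, whose origin is the TCP and whose axes are the flange's). Camera axes: x right, y down, z forward; pixel columns grow to the right and rows downward; lengths in m; the calibration is good to about 2 mm. A picture is of the moment at which its call begins: read the wrist's pose just before it. get_calibration takes no time and is no camera call.
- bot.finish_job(): hands the job in; it is judged then, once.
The state is a dict: "time": time; "q": joint angles; "joint_vel": joint speeds; "joint_torque": joint torques, N m; "tool_pos": TCP position; "tcp_rot": TCP orientation; "wrist_force": force on the tool from outside, world axes, zero at the start; "torque": the same for the moment, N m; "width": opening from 0.0 (shut) to 1.0 (fully open); "grip_force": force on a finger pad.
Only numpy, scipy, OpenCV 4.12 (cv2) and the standard library are available. Lean on these libraries where they do the work, as an engineer would, in place of code of your own. Each camera call takes 0.05 s, during which the arm holds its last target. There are 200 camera calls.

## Working session

There is one attempt and no reset: what is moved stays moved. The work goes in short steps, Python scripts to look and compute and a tool call to move; the robot and the scene stay as the last step left them, time stands still between calls to the robot, and variables do not carry over. Pictures are saved under pics/ and viewed, at most 14 in all, crops included, and the job is handed in when it is done.

Besides the shell and the picture viewer there is one more tool, called after "Call:" in YAML: its name, and indented under it one key for each argument. jog_arm: Moves the arm, as the interface text tells. Its arguments: {"type":"object","properties":{"motion":{"type":"array"},"force":{"type":"number"}},"required":["motion"]}

```bash
mkdir -p pics
python3 - <<'E'
from workcell import bot
import cv2,numpy as np
for n in("top","scene"):
    p,d=bot.read_camera(n); cv2.imwrite(f"pics/{n}0.png",p[...,::-1]); np.save(f"pics/{n}0.npy",d)
    print(bot.get_calibration(n))
print(bot.read_state())
E
```

```text
{'vfov': 57.89471923464248, 'cx': 320.8157239742485, 'cy': 238.95037033903793, 'dist': array([-0.10434509,  0.        ,  0.        ,  0.        ,  0.        ]), 'rvec': array([ 2.13575211, -2.09597079,  0.21060793]), 'tvec': array([-0.09281345,  0.54987736,  0.8096681 ])}
{'vfov': 56.03420850715042, 'cx': 324.0837498951908, 'cy': 238.08480633174904, 'dist': array([-0.09355042,  0.        ,  0.        ,  0.        ,  0.        ]), 'rvec': array([ 2.37696329, -0.58804395,  0.23243892]), 'tvec': array([-0.49878627,  0.18634172,  0.75777437])}
{'time': 0.1, 'q': array([ 1.06412178e+00,  2.64707496e-01,  1.60531405e+00, -2.02651562e-05,
        1.27370573e+00, -3.69112800e-02]), 'joint_vel': array([-0.00048784, -0.00306442, -0.00246655, -0.00020021, -0.00052715,
        0.00049743]), 'joint_torque': array([ 2.87678513e-04, -5.16707146e+01, -3.68590772e+01, -9.86868554e-05,
        6.35147357e-03, -6.38684719e-05]), 'tool_pos': array([0.30522969, 0.60126005, 0.23002516]), 'tcp_rot': array([-0.73099766, -3.05479185,  0.00323757]), 'wrist_force': array([ 1.22655455,  0.51872089, -0.39688508]), 'torque': array([0.00035207, 0.01712226, 0.02286214]), 'grip_force': 0.0, 'width': 1.0002733055581627}
```

View pics/top0.png

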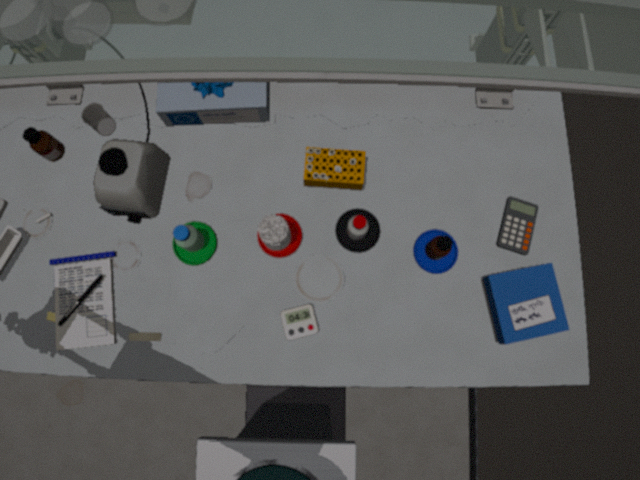

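View pics/scene0.png

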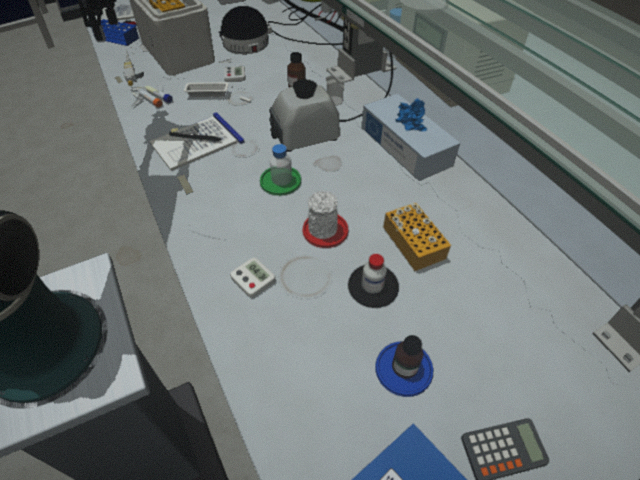

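The top view shows the blue-capped bottle in the green dish (195,243), the foil beaker in the red dish (280,235), the red-capped bottle in the black dish (358,230) and the brown bottle in the blue dish (436,251). The timer is at (299,322). The scene view agrees. This is one cycle, so I'll park the brown bottle first.

```bash
cat > h.py <<'E'
from workcell import bot
import cv2,numpy as np
from scipy.optimize import least_squares
from scipy.spatial.transform import Rotation as Ro
def cam(n,st=None):
    c=bot.get_calibration(n); f=240/np.tan(np.radians(c['vfov']/2))
    K=np.array([[f,0,c['cx']],[0,f,c['cy']],[0,0,1.]])
    if 'rvec' in c:
        R=cv2.Rodrigues(c['rvec'])[0].T; o=-R@c['tvec']
    else:
        T=c['tool_from_camera']; Rt=Ro.from_rotvec(st['tcp_rot']).as_matrix()
        R=Rt@T[:3,:3]; o=Rt@T[:3,3]+st['tool_pos']
    return K,c['dist'],R,o
def rays(n,uv,st=None):
    K,D,R,o=cam(n,st)
    x=cv2.undistortPoints(np.float64(uv).reshape(-1,1,2),K,D)[:,0]
    return np.c_[x,np.ones(len(x))]@R.T,o
def plane(n,uv,z,st=None):
    r,o=rays(n,uv,st); return o+r*((z-o[2])/r[:,2])[:,None]
def cloud(n,d,st=None):
    v,u=np.mgrid[:480,:640]; r,o=rays(n,np.c_[u.ravel(),v.ravel()],st)
    P=o+r*d.reshape(-1,1); P[d.ravel()==0]=np.nan; return P.reshape(480,640,3)
def circ(P,R=None):
    P=P[:,:2]; c0=P.mean(0)
    f=lambda p: np.hypot(*(P-p[:2]).T)-(R or p[2])
    return least_squares(f,[*c0,R or .04],loss='soft_l1',f_scale=.001).x
E
python3 - <<'E'
from h import *
p=cv2.imread('pics/top0.png'); d=np.load('pics/top0.npy'); P=cloud('top',d)
hsv=cv2.cvtColor(p,cv2.COLOR_BGR2HSV).astype(int); H,S,V=hsv[...,0],hsv[...,1],hsv[...,2]
print('bench z',np.nanmedian(P[340:370,200:400,2]))
for n,(u,v),m in [('green',(195,243),(abs(H-60)<20)&(S>120)),('red',(280,235),((H<8)|(H>172))&(S>120)),
  ('black',(358,230),V<60),('blue',(436,251),(abs(H-112)<14)&(S>150))]:
    w=np.zeros((480,640),bool); w[v-34:v+34,u-34:u+34]=1
    k=(m&w).astype(np.uint8); cs=max(cv2.findContours(k,0,1)[0],key=cv2.contourArea)
    h=cv2.convexHull(cs)[:,0]
    c=circ(plane('top',h,.009),None)
    pts=P[w&(P[...,2]>.03)]; top=np.percentile(pts[:,2],97)
    t=pts[pts[:,2]>top-.008]
    print(n,'dish',c.round(4),'| obj top z',top.round(3),'cen',((t.min(0)+t.max(0))/2)[:2].round(4),'ext',np.ptp(t,axis=0)[:2].round(3),len(t))
print('timer',plane('top',[[283,313],[313,304],[318,332],[288,340]],.018)[:,:2].round(3).tolist())
print('block',plane('top',[[306,147],[367,150],[365,188],[305,184]],.04)[:,:2].round(3).tolist())
print('mixer',plane('top',[[170,150],[165,205],[140,220]],.05)[:,:2].round(3).tolist())
st=bot.read_state();print(Ro.from_rotvec(st['tcp_rot']).as_matrix().round(3))
print(bot.get_calibration('wrist'))
E
```

```text
bench z -0.0013133773236363444
green dish [0.5475 0.1848 0.046 ] | obj top z 0.093 cen [0.553  0.1898] ext [0.028 0.031] 191
red dish [0.5675 0.0052 0.0464] | obj top z 0.086 cen [0.566  0.0129] ext [0.058 0.059] 671
black dish [ 0.5817 -0.1592  0.0463] | obj top z 0.081 cen [ 0.5834 -0.1557] ext [0.026 0.026] 150
blue dish [ 0.5397 -0.324   0.0459] | obj top z 0.088 cen [ 0.5441 -0.3228] ext [0.028 0.029] 169
timer [[0.405, -0.009], [0.424, -0.069], [0.369, -0.08], [0.352, -0.021]]
block [[0.754, -0.047], [0.75, -0.177], [0.665, -0.172], [0.671, -0.047]]
mixer [[0.74, 0.242], [0.618, 0.241], [0.585, 0.291]]
[[-0.892  0.453 -0.001]
 [ 0.453  0.892 -0.002]
 [ 0.    -0.002 -1.   ]]
{'vfov': 69.46568747939028, 'cx': 317.3584507846623, 'cy': 239.9573457027143, 'dist': array([-0.04379122,  0.        ,  0.        ,  0.        ,  0.        ]), 'tool_from_camera': array([[ 7.11691182e-04, -9.57256771e-01, -2.89238601e-01,
         7.50261949e-02],
       [ 9.99999297e-01,  4.06871173e-04,  1.11399548e-03,
        -1.33814072e-03],
       [-9.48696871e-04, -2.89239191e-01,  9.57256387e-01,
        -1.41909821e-01],
       [ 0.00000000e+00,  0.00000000e+00,  0.00000000e+00,
         1.00000000e+00]])}
```

Call:
jog_arm:
  motion:
    - [1,-10,-20,0,-6.7]
    - [1,-10,-20,0,-6.7]
    - [1,-10,-25,0,-6.7]
    - [1,-10,-30,0,-6.8]
    - [1,-10,-40,0,0]
    - [1,-10,-40,0,0]
    - [1,-10,-40,0,0]
    - [1,-10,-40,0,0]
    - [1,-10,-40,0,0]
    - [1,-10,-40,0,0]

```text
time: 0.93
tool_pos: [0.3777, 0.2576, 0.2309]
tcp_rot: [0.001, -3.141, 0.0]
wrist_force: [1.0, 0.2, 0.6]
width: 1.0
grip_force: 0.0
```

Call:
jog_arm:
  motion:
    - [1,-10,-40,0,0]
    - [1,-10,-40,0,0]
    - [1,-10,-40,0,0]
    - [1,-10,-40,0,0]
    - [1,-10,-40,0,0]
    - [1,-10,-40,0,0]
    - [1,-10,-40,0,0]
    - [1,-10,-40,0,0]
    - [1,-10,-40,0,0]
    - [1,-10,-40,0,0]

```text
time: 1.77
tool_pos: [0.4777, -0.1425, 0.231]
tcp_rot: [-0.001, -3.141, -0.0]
wrist_force: [1.0, -1.1, 0.8]
width: 1.001
grip_force: 0.0
```

Call:
jog_arm:
  motion:
    - [1,-16,-36,0,0]
    - [1,-16,-36,0,0]
    - [1,-16,-36,0,0]
    - [1,-12,-36,0,0]
    - [1,-5,-36,0,0]
    - [1,0,0,0,0]

```text
time: 2.27
tool_pos: [0.5432, -0.3265, 0.2302]
tcp_rot: [-0.006, -3.141, 0.005]
wrist_force: [-0.8, -0.5, -0.4]
width: 1.005
grip_force: 0.0
```

```bash
cat >> h.py <<'E'
def look(name,z=None,xy=None,R=.07):
    st=bot.read_state(); p,d=bot.read_camera('wrist'); cv2.imwrite(f'pics/{name}.png',p[...,::-1]); np.save(f'pics/{name}.npy',d)
    P=cloud('wrist',d,st); return st,p,P
def objcen(P,xy,h0,h1,R=.05):
    m=(np.hypot(P[...,0]-xy[0],P[...,1]-xy[1])<R)&(P[...,2]>h0)&(P[...,2]<h1)
    return P[m]
E
python3 - <<'E'
from h import *
st,p,P=look('w1'); print(st['tool_pos'],st['q'].round(2))
t=objcen(P,(.543,-.323),.082,.1); print(len(t),((t.min(0)+t.max(0))/2).round(4),np.ptp(t,axis=0).round(3),np.median(t,0).round(4))
E
```

```text
[ 0.54320296 -0.3265127   0.2301774 ] [-0.58  0.19  1.7  -0.    1.25 -2.14]
833 [ 0.5404 -0.3241  0.0854] [0.028 0.027 0.006] [ 0.5398 -0.3241  0.0863]
```

View pics/w1.png

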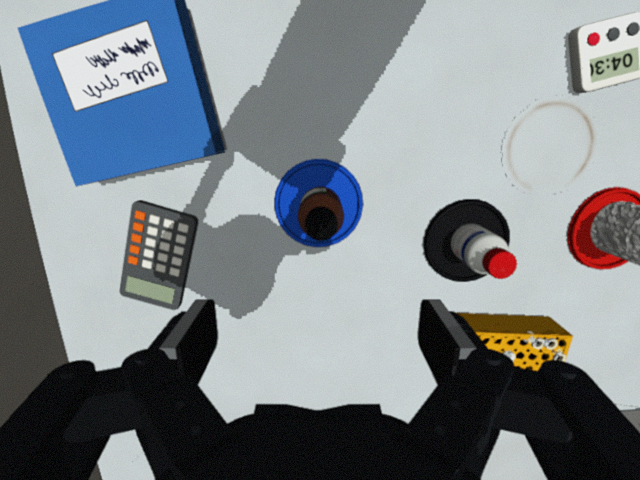

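The wrist view is rotated half a turn. The brown bottle's cap at (321,222) is centred between the fingers, with nothing beside the blue dish in the way. I'll descend.

Call:
jog_arm:
  motion:
    - [1,2,2,30,0]
    - [1,0,0,30,0]
    - [1,0,0,30,0]
    - [1,0,0,30,0]
    - [1,0,0,25,0]
    - [1,0,0,20,0]
    - [1,0,0,15,0]
    - [1,0,0,15,0]
    - [1,0,0,11,0]
    - [1,0,0,0,0]

```text
time: 3.15
tool_pos: [0.5386, -0.316, 0.0222]
tcp_rot: [0.001, -3.137, -0.005]
wrist_force: [-0.9, -0.4, -0.4]
width: 1.002
grip_force: 0.0
```

Call:
jog_arm:
  motion:
    - [-1,0,0,0,0]
    - [-1,0,0,0,0]
    - [-1,0,0,0,0]
    - [-1,0,0,0,0]
    - [-1,0,0,0,0]
    - [-1,0,0,0,0]
    - [-1,0,0,0,0]
    - [-1,0,0,0,0]
  force: 35

```text
time: 3.82
tool_pos: [0.5422, -0.3193, 0.0272]
tcp_rot: [0.001, 3.139, -0.003]
wrist_force: [-0.3, -0.1, 6.3]
width: 0.502
grip_force: 36.1
```

Call:
jog_arm:
  motion:
    - [-1,0,0,-8,0]
    - [-1,0,0,-15,0]
    - [-1,0,0,-25,0]
    - [-1,0,0,-25,0]
    - [-1,0,0,-20,0]
    - [-1,20,25,0,0]
    - [-1,30,35,0,0]
    - [-1,30,35,0,0]
    - [-1,20,25,0,0]
    - [-1,0,0,0,0]

```text
time: 4.65
tool_pos: [0.4402, -0.1998, 0.116]
tcp_rot: [0.001, -3.134, -0.008]
wrist_force: [-0.1, 0.3, -2.1]
width: 0.503
grip_force: 36.1
```

Run:
```python
from h import *
for i in range(3):
    st,p,P=look('w2'); print(st['time'],st['tool_pos'].round(4),st['wrist_force'].round(1),st['width'],st['q'].round(3))
```

```text
4.65 [ 0.4402 -0.1998  0.116 ] [-0.1  0.3 -2.1] 0.5025359387691215 [-4.780e-01  1.100e-02  2.115e+00  1.000e-03  1.024e+00 -2.051e+00]
4.7 [ 0.4433 -0.2023  0.1171] [ 0.2  0.4 -0.4] 0.499873422433346 [-0.479  0.014  2.111  0.     1.021 -2.052]
4.75 [ 0.4456 -0.204   0.1181] [ 0.4  0.2 -1. ] 0.5075911917897733 [-0.48   0.016  2.107 -0.     1.02  -2.052]
```

View pics/w2.png

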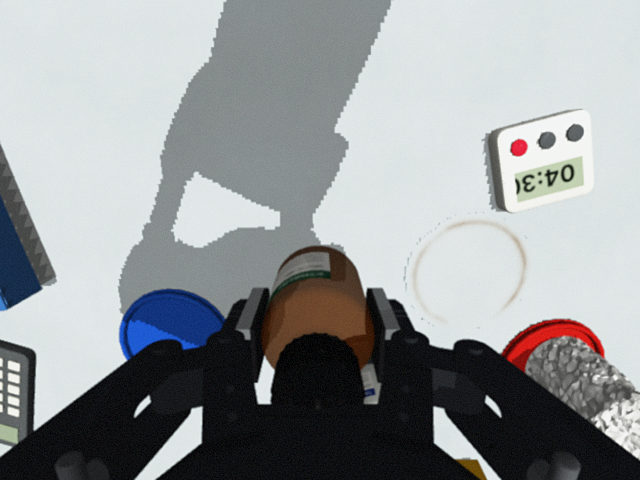

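The brown bottle is held upright between the pads, with clear bench below it. The timer at (540,160) is well to the side. I'll lower it here.

Call:
jog_arm:
  motion:
    - [-1,0,0,20,0]
    - [-1,0,0,25,0]
    - [-1,0,0,20,0]
    - [-1,0,0,15,0]
    - [-1,0,0,8,0]
    - [-1,0,0,3,0]
    - [-1,0,0,0,0]
    - [-1,0,0,0,0]
    - [-1,0,0,2,0]
    - [-1,0,0,0,0]

```text
time: 5.63
tool_pos: [0.4476, -0.2056, 0.0261]
tcp_rot: [0.001, 3.14, -0.001]
wrist_force: [0.2, 0.8, -0.1]
width: 0.5
grip_force: 36.0
```

Call:
jog_arm:
  motion:
    - [-1,0,0,1,0]
    - [-1,0,0,0,0]
    - [-1,0,0,0,0]

```text
time: 5.88
tool_pos: [0.4469, -0.2051, 0.0246]
tcp_rot: [0.0, 3.141, -0.0]
wrist_force: [-0.2, 0.3, -0.9]
width: 0.507
grip_force: 36.0
```

Call:
jog_arm:
  motion:
    - [-1,0,0,1,0]
    - [-1,0,0,0,0]
    - [-1,0,0,0,0]
    - [-1,0,0,0,0]

```text
time: 6.22
tool_pos: [0.447, -0.2052, 0.0241]
tcp_rot: [0.0, 3.141, -0.0]
wrist_force: [-2.9, 1.0, 4.8]
width: 0.507
grip_force: 36.7
```

Call:
jog_arm:
  motion:
    - [1,0,0,0,0]
    - [1,0,0,0,0]
    - [1,0,0,0,0]
    - [1,0,0,0,0]
    - [1,0,0,0,0]
    - [1,0,0,-10,0]
    - [1,0,0,-20,0]
    - [1,0,0,-40,0]
    - [1,0,0,-40,0]
    - [1,0,0,-40,0]

```text
time: 7.05
tool_pos: [0.446, -0.2048, 0.1751]
tcp_rot: [-0.001, -3.141, -0.001]
wrist_force: [0.7, -0.6, 0.0]
width: 1.0
grip_force: 0.0
```

Call:
jog_arm:
  motion:
    - [1,-8,30,-30,0]
    - [1,-10,40,0,0]
    - [1,-10,40,0,0]
    - [1,-10,40,0,0]
    - [1,-10,40,0,0]
    - [1,-10,40,0,0]
    - [1,-10,40,0,0]
    - [1,-10,40,0,0]
    - [1,-10,40,0,0]
    - [1,-8,30,0,0]

```text
time: 7.88
tool_pos: [0.5428, 0.1771, 0.2032]
tcp_rot: [-0.002, 3.141, 0.002]
wrist_force: [0.3, -0.2, 1.0]
width: 1.0
grip_force: 0.0
```

Call:
jog_arm:
  motion:
    - [1,-10,15,0,0]
    - [1,0,0,0,0]
    - [1,0,0,0,0]
    - [1,0,0,0,0]
    - [1,0,0,0,0]

```text
time: 8.3
tool_pos: [0.5521, 0.1876, 0.2023]
tcp_rot: [-0.002, -3.141, 0.001]
wrist_force: [-0.0, 0.4, 0.0]
width: 1.004
grip_force: 0.0
```

Run:
```python
from h import *
st,p,P=look('w3'); print(st['tool_pos'],st['width'])
t=objcen(P,(.553,.19),.085,.11); print('blue bottle',len(t),((t.min(0)+t.max(0))/2).round(4),np.ptp(t,axis=0).round(3))
p2,d2=bot.read_camera('top'); T=cloud('top',d2)
t=objcen(T,(.447,-.205),.07,.1); print('parked',len(t),((t.min(0)+t.max(0))/2).round(4),np.ptp(t,axis=0).round(3))
```

```text
[0.55207046 0.18764443 0.20232375] 1.003554831437307
blue bottle 1230 [0.5511 0.1897 0.0895] [0.031 0.03  0.009]
parked 182 [ 0.448  -0.2041  0.0804] [0.027 0.027 0.016]
```

View pics/w3.png

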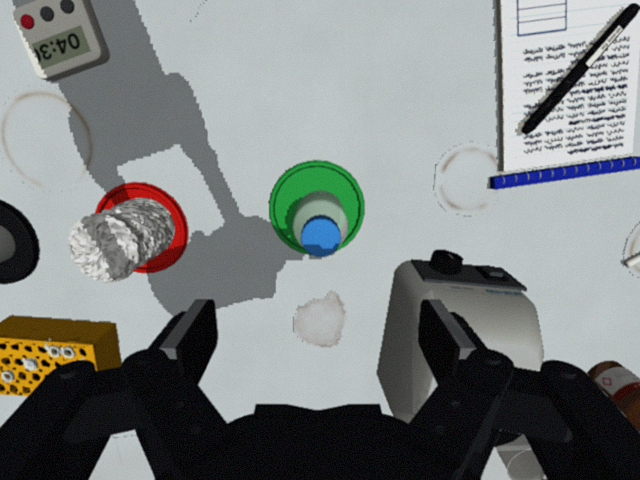

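The blue cap is at (320,236), centred between the fingers. The mixer stands to the right in the picture, so I'll open the fingers only part way and descend.

Call:
jog_arm:
  motion:
    - [0.7,1,2,25,0]
    - [0.7,0,0,30,0]
    - [0.7,0,0,30,0]
    - [0.7,0,0,30,0]
    - [0.7,0,0,22,0]
    - [0.7,0,0,15,0]
    - [0.7,0,0,12,0]
    - [0.7,0,0,9,0]
    - [0.7,0,0,0,0]
    - [0.7,0,0,0,0]

```text
time: 9.23
tool_pos: [0.5518, 0.1906, 0.0295]
tcp_rot: [0.001, 3.141, 0.0]
wrist_force: [-0.2, -0.2, 0.1]
width: 0.85
grip_force: 0.0
```

Call:
jog_arm:
  motion:
    - [-1,0,0,0,0]
    - [-1,0,0,0,0]
    - [-1,0,0,0,0]
    - [-1,0,0,0,0]
    - [-1,0,0,0,0]
    - [-1,0,0,0,0]

```text
time: 9.73
tool_pos: [0.553, 0.1913, 0.031]
tcp_rot: [0.0, 3.139, 0.001]
wrist_force: [-0.3, 0.5, 5.6]
width: 0.552
grip_force: 36.4
```

```bash
cat >> h.py <<'E'
def dish(p,name,uv,st,n='wrist',r=65,z=.009):
    hsv=cv2.cvtColor(p,cv2.COLOR_BGR2HSV).astype(int); H,S,V=hsv[...,0],hsv[...,1],hsv[...,2]
    m={'green':(abs(H-60)<20)&(S>120),'red':((H<8)|(H>172))&(S>120),'black':V<60,'blue':(abs(H-112)<14)&(S>150)}[name]
    w=np.zeros(m.shape,bool); u,v=uv; w[max(v-r,0):v+r,max(u-r,0):u+r]=1
    h=cv2.convexHull(max(cv2.findContours((m&w).astype(np.uint8),0,1)[0],key=cv2.contourArea))[:,0]
    return circ(plane(n,h,z,st))
E
python3 - <<'E'
from h import *
s1={'tool_pos':np.array([0.54320296,-0.3265127,0.2301774]),'tcp_rot':np.array([-.006,-3.141,.005])}
s3={'tool_pos':np.array([0.55207046,0.18764443,0.20232375]),'tcp_rot':np.array([-.002,-3.141,.001])}
w1=cv2.imread('pics/w1.png');w3=cv2.imread('pics/w3.png')
print(dish(w1,'blue',(319,202),s1).round(4),dish(w1,'black',(466,240),s1).round(4))
print(dish(w3,'green',(317,208),s3).round(4),dish(w3,'red',(140,227),s3).round(4))
E
```

```text
[ 0.5376 -0.3266  0.0467] [ 0.5795 -0.1635  0.0472]
[0.546  0.1863 0.0467] [0.5658 0.0085 0.0474]
```

Call:
jog_arm:
  motion:
    - [-1,0,0,-8,0]
    - [-1,0,0,-15,0]
    - [-1,0,0,-30,0]
    - [-1,0,0,-40,0]
    - [-1,0,0,-40,0]
    - [-1,0,0,-30,0]
    - [-1,0,-15,-7,0]
    - [-1,0,-30,0,0]
    - [-1,0,-40,0,0]
    - [-1,0,-40,0,0]

```text
time: 10.57
tool_pos: [0.5506, 0.0649, 0.199]
tcp_rot: [0.003, -3.141, 0.0]
wrist_force: [0.5, 0.4, -0.8]
width: 0.551
grip_force: 36.3
```

Call:
jog_arm:
  motion:
    - [-1,1,-40,0,0]
    - [-1,1,-40,0,0]
    - [-1,1,-40,0,0]
    - [-1,1,-40,0,0]
    - [-1,1,-40,0,0]
    - [-1,1,-40,0,0]
    - [-1,1,-40,0,0]
    - [-1,2,-40,0,0]
    - [-1,2,-40,0,0]
    - [-1,1,-20,0,0]

```text
time: 11.4
tool_pos: [0.5375, -0.3185, 0.1982]
tcp_rot: [-0.004, -3.14, 0.002]
wrist_force: [0.8, 0.0, -0.6]
width: 0.548
grip_force: 36.3
```

Call:
jog_arm:
  motion:
    - [-1,0,-11,0,0]
    - [-1,0,0,0,0]
    - [-1,0,0,0,0]
    - [-1,0,0,0,0]
    - [-1,0,0,0,0]

```text
time: 11.82
tool_pos: [0.5395, -0.3233, 0.199]
tcp_rot: [0.002, -3.141, -0.001]
wrist_force: [-0.7, -0.8, -0.5]
width: 0.552
grip_force: 36.3
```

Run:
```python
from h import *
st,p,P=look('w4'); print(st['tool_pos'],st['width'])
p2,d2=bot.read_camera('top'); T=cloud('top',d2)
m=(abs(T[...,0]-.54)<.1)&(abs(T[...,1]+.325)<.1)
cv2.imwrite('pics/t4.png',cv2.resize(np.hstack([p[...,::-1],p2[...,::-1]]),(800,300)))
```

```text
[ 0.53948728 -0.32332726  0.19903231] 0.5524408635149959
```

View pics/t4.png

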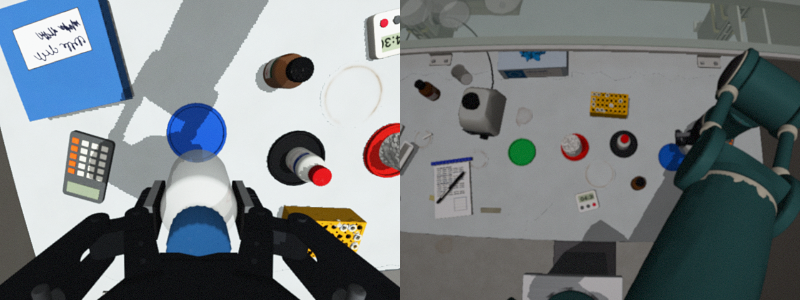

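The blue bottle hangs over the blue dish at (197,130) in the left half. The brown bottle stands parked at (638,183) in the right half. Lowering now.

Call:
jog_arm:
  motion:
    - [-1,0,-1,25,0]
    - [-1,0,0,35,0]
    - [-1,0,0,35,0]
    - [-1,0,0,30,0]
    - [-1,0,0,20,0]
    - [-1,0,0,12,0]
    - [-1,0,0,7,0]
    - [-1,0,0,0,0]
    - [-1,0,0,0,0]
    - [-1,0,0,2,0]

```text
time: 12.75
tool_pos: [0.5413, -0.3272, 0.0357]
tcp_rot: [0.0, 3.138, -0.004]
wrist_force: [-0.1, -0.8, -0.1]
width: 0.553
grip_force: 36.3
```

Call:
jog_arm:
  motion:
    - [-1,0,0,0,0]
    - [-1,0,0,0,0]
    - [-1,0,0,1,0]
    - [-1,0,0,0,0]
    - [-1,0,0,0,0]

```text
time: 13.17
tool_pos: [0.5394, -0.3263, 0.0325]
tcp_rot: [0.001, 3.141, -0.0]
wrist_force: [0.2, 0.1, -0.8]
width: 0.547
grip_force: 36.3
```

Call:
jog_arm:
  motion:
    - [-1,0,0,1,0]
    - [-1,0,0,0,0]
    - [-1,0,0,1,0]
    - [-1,0,0,0,0]
    - [-1,0,0,0,0]

```text
time: 13.58
tool_pos: [0.5393, -0.3262, 0.031]
tcp_rot: [-0.0, -3.141, -0.0]
wrist_force: [-2.6, 1.4, 5.4]
width: 0.555
grip_force: 36.9
```

Call:
jog_arm:
  motion:
    - [1,0,0,0,0]
    - [1,0,0,0,0]
    - [1,0,0,0,0]
    - [1,0,0,0,0]
    - [1,0,0,-10,0]
    - [1,0,0,-25,0]
    - [1,0,0,-40,0]
    - [1,0,0,-40,0]
    - [1,0,0,-40,0]
    - [1,0,10,-15,0]

```text
time: 14.42
tool_pos: [0.5425, -0.3193, 0.2085]
tcp_rot: [0.002, 3.132, -0.011]
wrist_force: [0.7, -1.0, 0.6]
width: 0.998
grip_force: 0.0
```

Call:
jog_arm:
  motion:
    - [1,-2,20,0,0]
    - [1,-3,40,0,0]
    - [1,-3,40,0,0]
    - [1,-3,40,0,0]
    - [1,-3,40,0,0]
    - [1,-3,40,0,0]
    - [1,-3,40,0,0]
    - [1,-3,40,0,0]
    - [1,-2,20,0,0]
    - [1,-1,8,0,0]

```text
time: 15.25
tool_pos: [0.5651, 0.0155, 0.2004]
tcp_rot: [-0.005, 3.141, 0.002]
wrist_force: [-0.0, 0.4, 0.6]
width: 0.997
grip_force: 0.0
```

Call:
jog_arm:
  motion:
    - [1,0,0,0,0]
    - [1,0,0,0,0]
    - [1,0,0,0,0]
    - [1,0,0,0,0]

```text
time: 15.58
tool_pos: [0.5654, 0.0104, 0.2002]
tcp_rot: [-0.003, -3.141, 0.001]
wrist_force: [-0.7, 0.2, 1.0]
width: 1.0
grip_force: 0.0
```

Run:
```python
from h import *
st,p,P=look('w5'); print(st['tool_pos'],st['width'])
t=objcen(P,(.566,.0125),.07,.11); print('foil',len(t),((t.min(0)+t.max(0))/2).round(4),np.ptp(t,axis=0).round(3))
print('red dish',dish(p[...,::-1].copy(),'red',(317,225),st,r=90).round(4))
```

```text
[0.56539821 0.01035428 0.20016809] 1.0000803287590014
foil 4182 [0.5636 0.0109 0.0785] [0.06  0.059 0.016]
red dish [0.5661 0.005  0.0469]
```

View pics/w5.png

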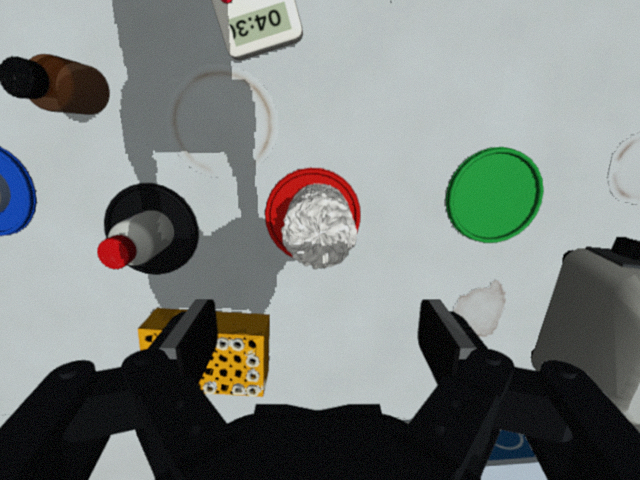

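The foil beaker's top at (318,222) is centred between the fingers. The green dish at (494,194) is now empty. I'll descend fully open.

Call:
jog_arm:
  motion:
    - [1,0,1,25,0]
    - [1,0,0,30,0]
    - [1,0,0,30,0]
    - [1,0,0,30,0]
    - [1,0,0,20,0]
    - [1,0,0,15,0]
    - [1,0,0,10,0]
    - [1,0,0,9,0]
    - [1,0,0,0,0]
    - [1,0,0,0,0]

```text
time: 16.47
tool_pos: [0.5657, 0.0124, 0.0314]
tcp_rot: [0.001, 3.142, -0.0]
wrist_force: [0.2, 0.4, 0.4]
width: 0.998
grip_force: 0.0
```

Call:
jog_arm:
  motion:
    - [-1,0,0,0,0]
    - [-1,0,0,0,0]
    - [-1,0,0,0,0]
    - [-1,0,0,0,0]
    - [-1,0,0,0,0]
    - [-1,0,0,0,0]

```text
time: 16.97
tool_pos: [0.5668, 0.0127, 0.0329]
tcp_rot: [0.0, 3.139, -0.001]
wrist_force: [-0.4, -1.5, 6.4]
width: 0.688
grip_force: 38.3
```

Run:
```python
from h import *
s={'tool_pos':np.array([0.5654,.01035,.20017]),'tcp_rot':np.array([-.003,-3.141,.001])}
print('green',dish(cv2.imread('pics/w5.png'),'green',(494,194),s).round(4))
```

```text
green [0.5462 0.1836 0.0475]
```

Call:
jog_arm:
  motion:
    - [-1,0,0,-8,0]
    - [-1,0,0,-15,0]
    - [-1,0,0,-30,0]
    - [-1,0,0,-40,0]
    - [-1,0,0,-32,0]
    - [-1,3,30,0,0]
    - [-1,5,40,0,0]
    - [-1,5,40,0,0]
    - [-1,4,40,0,0]
    - [-1,1,20,0,0]

```text
time: 17.8
tool_pos: [0.5461, 0.1866, 0.1565]
tcp_rot: [0.002, -3.141, -0.003]
wrist_force: [-0.1, -0.8, -1.3]
width: 0.686
grip_force: 38.3
```

Call:
jog_arm:
  motion:
    - [-1,0,3,0,0]
    - [-1,0,0,0,0]
    - [-1,0,0,0,0]
    - [-1,0,0,0,0]
    - [-1,0,0,0,0]

```text
time: 18.22
tool_pos: [0.5476, 0.1845, 0.1561]
tcp_rot: [-0.003, -3.141, 0.001]
wrist_force: [-0.2, 0.1, -1.9]
width: 0.694
grip_force: 38.3
```

Call:
jog_arm:
  motion:
    - [-1,0,0,20,0]
    - [-1,0,0,30,0]
    - [-1,0,0,30,0]
    - [-1,0,0,20,0]
    - [-1,0,0,12,0]
    - [-1,0,0,7,0]
    - [-1,0,0,2,0]
    - [-1,0,0,0,0]
    - [-1,0,0,0,0]
    - [-1,0,0,0,0]

```text
time: 19.05
tool_pos: [0.5491, 0.1862, 0.037]
tcp_rot: [0.001, 3.139, 0.001]
wrist_force: [0.3, -0.0, -1.2]
width: 0.693
grip_force: 38.3
```

Call:
jog_arm:
  motion:
    - [-1,0,0,1,0]
    - [-1,0,0,0,0]
    - [-1,0,0,0,0]

```text
time: 19.3
tool_pos: [0.5479, 0.186, 0.0348]
tcp_rot: [0.0, 3.141, 0.0]
wrist_force: [-0.9, 0.3, -0.8]
width: 0.686
grip_force: 38.3
```

Call:
jog_arm:
  motion:
    - [-1,0,0,1,0]
    - [-1,0,0,0,0]
    - [-1,0,0,1,0]
    - [-1,0,0,0,0]
    - [-1,0,0,0,0]

```text
time: 19.72
tool_pos: [0.5475, 0.1859, 0.0329]
tcp_rot: [-0.0, -3.141, -0.0]
wrist_force: [-2.6, -0.0, 5.8]
width: 0.692
grip_force: 38.8
```

Call:
jog_arm:
  motion:
    - [0.9,0,0,0,0]
    - [0.9,0,0,0,0]
    - [0.9,0,0,0,0]
    - [0.9,0,0,0,0]
    - [1,0,0,-10,0]
    - [1,0,0,-25,0]
    - [1,0,0,-40,0]
    - [1,0,0,-40,0]
    - [1,0,0,-40,0]
    - [1,-1,-10,-15,0]

```text
time: 20.55
tool_pos: [0.5518, 0.1779, 0.2103]
tcp_rot: [-0.001, 3.131, 0.006]
wrist_force: [0.9, 0.5, 1.1]
width: 1.0
grip_force: 0.0
```

Call:
jog_arm:
  motion:
    - [1,-3,-20,0,0]
    - [1,-4,-40,0,0]
    - [1,-4,-40,0,0]
    - [1,-4,-40,0,0]
    - [1,-4,-40,0,0]
    - [1,-4,-40,0,0]
    - [1,-4,-40,0,0]
    - [1,-4,-40,0,0]
    - [1,-2,-22,0,0]
    - [1,-1,-10,0,0]

```text
time: 21.38
tool_pos: [0.5825, -0.1599, 0.203]
tcp_rot: [0.006, 3.141, -0.002]
wrist_force: [-0.6, 0.7, 0.4]
width: 0.999
grip_force: 0.0
```

Call:
jog_arm:
  motion:
    - [1,0,0,0,0]
    - [1,0,0,0,0]
    - [1,0,0,0,0]
    - [1,0,0,0,0]

```text
time: 21.72
tool_pos: [0.5824, -0.1545, 0.2023]
tcp_rot: [0.002, -3.141, -0.001]
wrist_force: [0.5, 0.3, -0.2]
width: 1.001
grip_force: 0.0
```

Run:
```python
from h import *
st,p,P=look('w6'); print(st['tool_pos'],st['width'])
t=objcen(P,(.583,-.156),.074,.11); print('red',len(t),((t.min(0)+t.max(0))/2).round(4),np.ptp(t,axis=0).round(3))
print('red dish',dish(p[...,::-1].copy(),'red',(494,200),st,r=80).round(4))
p2,d2=bot.read_camera('top'); T=cloud('top',d2)
t=objcen(T,(.546,.186),.07,.1); print('foil',len(t),((t.min(0)+t.max(0))/2).round(4),np.ptp(t,axis=0).round(3))
t=objcen(T,(.539,-.326),.085,.1,.03); print('blue',len(t),((t.min(0)+t.max(0))/2).round(4),np.ptp(t,axis=0).round(3))
```

```text
[ 0.58237568 -0.1544828   0.20229889] 1.0006877613830574
red 879 [ 0.5808 -0.1578  0.0779] [0.027 0.026 0.008]
red dish [0.5664 0.0026 0.0475]
foil 663 [0.5459 0.1867 0.0792] [0.056 0.058 0.017]Traceback (most recent call last):
  File "<stdin>", line 7, in <module>
    return umr_minimum(a, axis, None, out, keepdims, initial, where)
ValueError: zero-size array to reduction operation minimum which has no identity
```

View pics/w6.png

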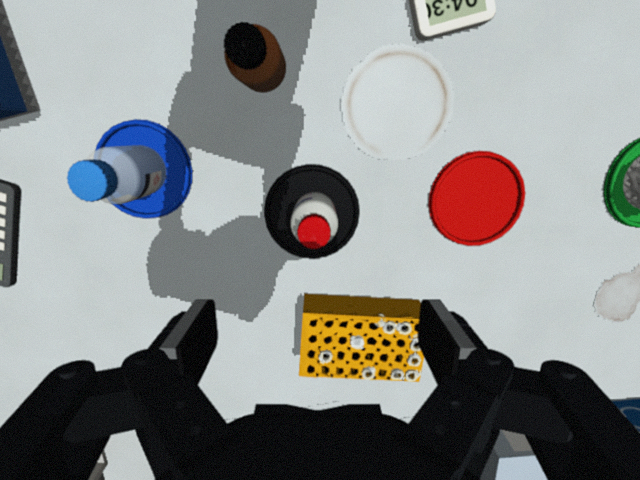

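The red cap at (314,231) sits slightly left of the finger centre. The blue bottle stands upright in the blue dish at (143,168) and the red dish at (477,198) is empty.

Call:
jog_arm:
  motion:
    - [0.8,1,-3,25,0]
    - [0.8,0,0,32,0]
    - [0.8,0,0,32,0]
    - [0.8,0,0,32,0]
    - [0.8,0,0,24,0]
    - [0.8,0,0,16,0]
    - [0.8,0,0,11,0]
    - [0.8,0,0,9,0]
    - [0.8,0,0,0,0]
    - [0.8,0,0,0,0]

```text
time: 22.65
tool_pos: [0.5819, -0.159, 0.0216]
tcp_rot: [-0.0, 3.141, -0.0]
wrist_force: [0.5, -0.0, 0.3]
width: 0.903
grip_force: 0.0
```

Call:
jog_arm:
  motion:
    - [-1,0,0,0,0]
    - [-1,0,0,0,0]
    - [-1,0,0,0,0]
    - [-1,0,0,0,0]
    - [-1,0,0,0,0]
    - [-1,0,0,0,0]
    - [-1,0,0,0,0]

```text
time: 23.23
tool_pos: [0.5828, -0.1596, 0.0229]
tcp_rot: [0.001, 3.139, -0.001]
wrist_force: [-0.4, -0.4, 5.6]
width: 0.479
grip_force: 35.7
```

Call:
jog_arm:
  motion:
    - [-1,0,0,-8,0]
    - [-1,0,0,-15,0]
    - [-1,0,0,-30,0]
    - [-1,0,0,-40,0]
    - [-1,0,0,-32,0]
    - [-1,2,25,0,0]
    - [-1,4,40,0,0]
    - [-1,4,40,0,0]
    - [-1,3,35,0,0]
    - [-1,2,22,0,0]

```text
time: 24.07
tool_pos: [0.5652, 0.0057, 0.1463]
tcp_rot: [0.001, -3.141, -0.002]
wrist_force: [-0.5, 0.6, -1.0]
width: 0.48
grip_force: 35.7
```

Call:
jog_arm:
  motion:
    - [-1,0,0,0,0]
    - [-1,0,0,0,0]
    - [-1,0,0,0,0]
    - [-1,0,0,0,0]
    - [-1,0,0,0,0]

```text
time: 24.48
tool_pos: [0.5666, 0.0016, 0.1462]
tcp_rot: [-0.003, -3.141, 0.0]
wrist_force: [-0.4, 1.2, -1.3]
width: 0.478
grip_force: 35.8
```

Contact is expected near 0.023.

Call:
jog_arm:
  motion:
    - [-1,0,2,20,0]
    - [-1,0,0,30,0]
    - [-1,0,0,30,0]
    - [-1,0,0,20,0]
    - [-1,0,0,12,0]
    - [-1,0,0,7,0]
    - [-1,0,0,2,0]
    - [-1,0,0,0,0]
    - [-1,0,0,0,0]
    - [-1,0,0,0,0]

```text
time: 25.32
tool_pos: [0.568, 0.0047, 0.0269]
tcp_rot: [0.001, 3.139, -0.0]
wrist_force: [-0.4, 0.1, -1.0]
width: 0.48
grip_force: 35.8
```

Call:
jog_arm:
  motion:
    - [-1,0,0,1,0]
    - [-1,0,0,0,0]
    - [-1,0,0,0,0]

```text
time: 25.57
tool_pos: [0.5669, 0.0049, 0.0248]
tcp_rot: [0.0, 3.141, -0.0]
wrist_force: [-0.1, 0.1, -1.4]
width: 0.482
grip_force: 35.8
```

Call:
jog_arm:
  motion:
    - [-1,0,0,1,0]
    - [-1,0,0,0,0]
    - [-1,0,0,1,0]
    - [-1,0,0,0,0]
    - [-1,0,0,0,0]

```text
time: 25.98
tool_pos: [0.5665, 0.0049, 0.0229]
tcp_rot: [-0.0, -3.141, -0.0]
wrist_force: [-2.2, 1.2, 5.4]
width: 0.482
grip_force: 36.3
```

Call:
jog_arm:
  motion:
    - [1,0,0,0,0]
    - [1,0,0,0,0]
    - [1,0,0,0,0]
    - [1,0,0,0,0]
    - [1,0,0,0,0]
    - [1,0,0,-10,0]
    - [1,0,0,-25,0]
    - [1,0,0,-40,0]
    - [1,0,0,-40,0]
    - [1,0,0,-40,0]

```text
time: 26.82
tool_pos: [0.5659, 0.0048, 0.1792]
tcp_rot: [-0.0, -3.141, -0.0]
wrist_force: [1.1, 0.5, 0.3]
width: 1.004
grip_force: 0.0
```

Call:
jog_arm:
  motion:
    - [1,10,-17,-20,0]
    - [1,18,-32,0,0]
    - [1,18,-32,0,0]
    - [1,18,-32,0,0]
    - [1,18,-32,0,0]
    - [1,18,-32,0,0]
    - [1,13,-22,0,0]
    - [1,6,-10,0,0]
    - [1,0,0,0,0]
    - [1,0,0,0,0]

```text
time: 27.65
tool_pos: [0.4476, -0.2042, 0.1978]
tcp_rot: [0.003, 3.141, 0.001]
wrist_force: [0.6, -0.1, -0.1]
width: 1.0
grip_force: 0.0
```

Call:
jog_arm:
  motion:
    - [1,0,0,0,0]
    - [1,0,0,0,0]
    - [1,0,0,0,0]

```text
time: 27.9
tool_pos: [0.4481, -0.2031, 0.1972]
tcp_rot: [-0.002, 3.142, 0.0]
wrist_force: [-0.1, 0.7, 0.3]
width: 1.001
grip_force: 0.0
```

Run:
```python
from h import *
st,p,P=look('w7'); print(st['tool_pos'],st['width'])
t=objcen(P,(.447,-.205),.074,.11); print('brown',len(t),((t.min(0)+t.max(0))/2).round(4),np.ptp(t,axis=0).round(3))
```

```text
[ 0.44806677 -0.20311122  0.1972229 ] 1.001268160230333
brown 1055 [ 0.4456 -0.2052  0.0799] [0.028 0.028 0.012]
```

View pics/w7.png

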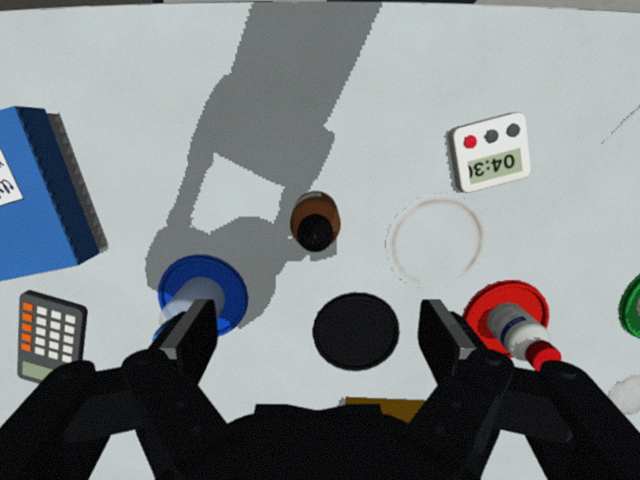

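The brown bottle's cap at (315,232) is between the fingers and the black dish at (356,331) is empty. I'll pick it up.

Call:
jog_arm:
  motion:
    - [1,1,-2,25,0]
    - [1,0,0,32,0]
    - [1,0,0,32,0]
    - [1,0,0,30,0]
    - [1,0,0,22,0]
    - [1,0,0,15,0]
    - [1,0,0,11,0]
    - [1,0,0,8,0]
    - [1,0,0,0,0]
    - [1,0,0,0,0]

```text
time: 28.78
tool_pos: [0.4469, -0.2061, 0.0225]
tcp_rot: [-0.0, 3.141, -0.0]
wrist_force: [-0.0, 0.1, -0.5]
width: 1.003
grip_force: 0.0
```

Call:
jog_arm:
  motion:
    - [-1,0,0,0,0]
    - [-1,0,0,0,0]
    - [-1,0,0,0,0]
    - [-1,0,0,0,0]
    - [-1,0,0,0,0]
    - [-1,0,0,0,0]
    - [-1,0,0,0,0]

```text
time: 29.37
tool_pos: [0.4473, -0.2066, 0.0234]
tcp_rot: [0.001, 3.14, -0.001]
wrist_force: [-0.7, -0.4, 6.6]
width: 0.505
grip_force: 35.8
```

Run:
```python
from h import *
s={'tool_pos':np.array([.44807,-.20311,.19722]),'tcp_rot':np.array([-.002,3.142,0])}
print('black',dish(cv2.imread('pics/w7.png'),'black',(356,331),s,r=50).round(4))
```

```text
black [ 0.5778 -0.1615  0.0474]
```

Call:
jog_arm:
  motion:
    - [-1,0,0,-8,0]
    - [-1,0,0,-15,0]
    - [-1,0,0,-30,0]
    - [-1,0,0,-40,0]
    - [-1,0,0,-32,0]
    - [-1,-23,8,0,0]
    - [-1,-35,12,0,0]
    - [-1,-35,12,0,0]
    - [-1,-25,8,0,0]
    - [-1,-15,4,0,0]

```text
time: 30.2
tool_pos: [0.5819, -0.161, 0.1476]
tcp_rot: [-0.001, 3.14, 0.0]
wrist_force: [-0.4, -0.1, -0.9]
width: 0.506
grip_force: 35.9
```

Call:
jog_arm:
  motion:
    - [-1,0,0,0,0]
    - [-1,0,0,0,0]
    - [-1,0,0,0,0]
    - [-1,0,0,0,0]
    - [-1,0,0,0,0]

```text
time: 30.62
tool_pos: [0.5782, -0.1626, 0.1471]
tcp_rot: [-0.002, -3.141, -0.0]
wrist_force: [-0.7, 0.1, -0.2]
width: 0.508
grip_force: 35.9
```

Call:
jog_arm:
  motion:
    - [-1,-1,1,20,0]
    - [-1,0,0,30,0]
    - [-1,0,0,30,0]
    - [-1,0,0,18,0]
    - [-1,0,0,10,0]
    - [-1,0,0,6,0]
    - [-1,0,0,2,0]
    - [-1,0,0,0,0]
    - [-1,0,0,0,0]
    - [-1,0,0,0,0]

```text
time: 31.45
tool_pos: [0.5818, -0.1617, 0.033]
tcp_rot: [0.001, 3.139, -0.001]
wrist_force: [-0.1, -0.1, -1.0]
width: 0.508
grip_force: 35.9
```

Call:
jog_arm:
  motion:
    - [-1,0,0,1,0]
    - [-1,0,0,0,0]
    - [-1,0,0,1,0]
    - [-1,0,0,0,0]
    - [-1,0,0,0,0]

```text
time: 31.87
tool_pos: [0.5804, -0.1611, 0.0292]
tcp_rot: [-0.0, -3.141, -0.0]
wrist_force: [0.1, -0.9, -1.4]
width: 0.504
grip_force: 35.9
```

Call:
jog_arm:
  motion:
    - [-1,0,0,1,0]
    - [-1,0,0,0,0]
    - [-1,0,0,1,0]
    - [-1,0,0,0,0]
    - [-1,0,0,0,0]

```text
time: 32.28
tool_pos: [0.5803, -0.1612, 0.0271]
tcp_rot: [-0.0, -3.141, -0.0]
wrist_force: [0.7, 0.2, -1.2]
width: 0.5
grip_force: 35.9
```

Call:
jog_arm:
  motion:
    - [-1,0,0,1,0]
    - [-1,0,0,0,0]
    - [-1,0,0,0,0]

```text
time: 32.53
tool_pos: [0.5806, -0.1612, 0.0265]
tcp_rot: [0.0, 3.141, -0.0]
wrist_force: [-0.4, -0.3, 0.8]
width: 0.508
grip_force: 36.0
```

Call:
jog_arm:
  motion:
    - [-1,0,0,1,0]
    - [-1,0,0,0,0]
    - [-1,0,0,0,0]

```text
time: 32.78
tool_pos: [0.5807, -0.1613, 0.0264]
tcp_rot: [0.0, 3.141, -0.0]
wrist_force: [-3.6, 1.4, 6.5]
width: 0.503
grip_force: 36.7
```

Call:
jog_arm:
  motion:
    - [1,0,0,0,0]
    - [1,0,0,0,0]
    - [1,0,0,0,0]
    - [1,0,0,0,0]
    - [1,0,0,0,0]
    - [1,0,0,-10,0]
    - [1,0,0,-25,0]
    - [1,0,0,-40,0]
    - [1,0,0,-40,0]
    - [1,0,0,-40,0]

```text
time: 33.62
tool_pos: [0.5799, -0.161, 0.1821]
tcp_rot: [-0.0, -3.141, -0.0]
wrist_force: [1.0, -0.4, 0.3]
width: 1.0
grip_force: 0.0
```

Call:
jog_arm:
  motion:
    - [1,20,0,-40,0]
    - [1,40,0,0,0]
    - [1,40,0,0,0]
    - [1,40,0,0,0]
    - [1,20,10,0,0]
    - [1,0,30,0,0]
    - [1,0,40,0,0]
    - [1,0,40,0,0]
    - [1,0,40,0,0]
    - [1,0,40,0,0]

```text
time: 34.45
tool_pos: [0.4215, 0.0403, 0.2186]
tcp_rot: [0.002, 3.14, 0.0]
wrist_force: [1.5, 0.4, -0.2]
width: 0.999
grip_force: 0.0
```

Call:
jog_arm:
  motion:
    - [1,10,40,0,0]
    - [1,10,40,0,0]
    - [1,0,40,0,0]
    - [1,0,40,0,0]
    - [1,0,40,0,0]
    - [1,0,40,0,0]
    - [1,0,20,0,0]
    - [1,0,0,0,0]
    - [1,0,0,0,0]
    - [1,0,0,0,0]

```text
time: 35.28
tool_pos: [0.4017, 0.2983, 0.2177]
tcp_rot: [0.0, -3.141, 0.001]
wrist_force: [0.3, 0.4, 0.7]
width: 0.999
grip_force: 0.0
```

Run:
```python
from h import *
p,d=bot.read_camera('top'); T=cloud('top',d); b=p[...,::-1].copy()
cv2.imwrite('pics/t9.png',cv2.resize(b[130:350,150:490],None,fx=2.3,fy=2.3,interpolation=cv2.INTER_CUBIC))
for n,xy,h,uv in [('red',(.566,.005),.081,(280,235)),('blue',(.539,-.325),.093,(436,251)),('black',(.58,-.161),.088,(358,230)),('green',(.546,.185),.087,(195,243))]:
    t=objcen(T,xy,h-.008,h+.012); print(n,'obj',len(t),((t.min(0)+t.max(0))/2)[:2].round(4),'dish',dish(b,n,uv,None,'top',34).round(4))
```

```text
red obj 152 [0.5679 0.0062] dish [0.5679 0.0052 0.0464]
blue obj 206 [ 0.5406 -0.3246] dish [ 0.5397 -0.3241  0.0459]
black obj 167 [ 0.5819 -0.1599] dish [ 0.5817 -0.1592  0.0462]
green obj 601 [0.5455 0.1874] dish [0.5472 0.1848 0.0461]
```

View pics/t9.png

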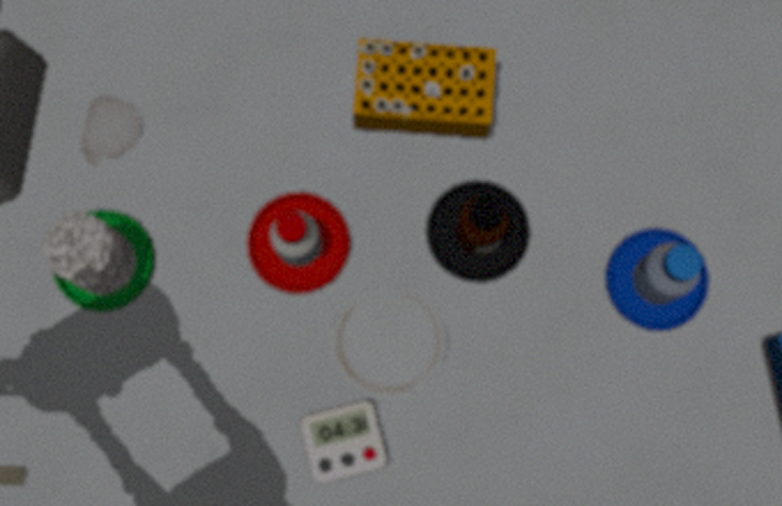

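All four stand upright in their own dishes: foil at (100,255), red at (297,240), brown at (480,225) and blue at (660,275). Each is within about 3 mm of its dish centre, and the tube block and timer are where they were. I'll hand in the job.

```bash
python3 -c "
from workcell import bot
print(bot.finish_job())"
```

```text
the job is handed in; nothing more can be done
None
```

The job is handed in: all four containers stand upright in their own dishes, within about 3 mm of centre by the top camera, at about 35 s on the robot's clock, with the tube block and timer not touched.

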